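# Grease the planer's feed-roller bearing

## Task

The feed-roller bearing of the planer needs greasing: slide the dust guard on the bearing housing all the way open to its end stop, then pick up the small push-type grease gun and press its muzzle squarely onto the tilted grease nipple, in line with it, until it snaps, without ramming it. Do not let go: finish while the gripper still holds the gun, pressed on the nipple against its spring past the snap, with the guard still open, and leave the oil bottle, jar, wrench and screwdriver where they are.

Things in the scene. Friction and masses are not known exactly. Their poses are not given: they have to be found in the camera images.
- housing: Cream bearing housing of a feed-roller unit, fixed; yaw varies. Origin on the bench under the nipple's foot; x away from the robot at yaw 0, z up. Flange 150 x 150 mm centred at y +35 mm. Top face tilted 0.42 rad towards -x: through 85 mm above the origin, normal (-0.408, 0, 0.913), 90 mm deep, y -38 to +108 mm, 20 mm high end stop at y +104. Roller and 85 mm high end bearing follow to y +305.
- guard (a joint): Travel of the dust guard along the housing's +y, m: 0 = centred over the nipple, 0.075 = fully open against its stop. It starts nearly closed (0 to 0.015), has about 2.5 N of friction and stays where it is left.
- guard_grip (a point): Point in the guard's black upright grip tab, 8 mm below its outer end; y = opening direction, z = normal of the tilted face. Tab 12 mm thick (y), 30 mm wide (x), standing 28 mm out of the roof. The guard is a steel hood 60 (x) by 44 (y) mm; its roof's outer side is 35 mm above the tilted face, 20 mm below this point. The closed guard hides the nipple.
- nipple_tip (a point): Centre of the flat outer end of the brass button-head grease nipple, 28 mm out of the tilted face; z = its axis, outwards (up and to the housing's -x), y = the housing's y. Head 16 mm diameter, 6 mm thick, on a 9 mm stem. Moves with the nipple as it is pressed in.
- nipple (a joint): How far the nipple is pressed in along its axis, m: 0 = out, 0.010 = stop. Sprung all the way: the force climbs from 5 N to a peak of about 12 N near 0.002, gives way (the snap) to about 5 N near 0.008 and rises to about 12 N at the stop. It comes back out when let go.
- gun: Push-type grease gun, 106 mm tall, 0.3 kg, standing on its muzzle right (-y) of the housing, in one of three places. Origin: centre of the muzzle's rim (low end), z up the barrel. Rim 44 mm outside, mouth 31 mm narrowing within 5 mm to a 22 mm bore, 14 mm deep in all, flat floor. 22 mm neck, 36 mm collar at 35-45 mm; barrel at 44-100 mm, flats 28 mm apart across y, 34 mm across x; 24 mm top cap.
- oil_bottle: Grey plastic oil bottle, 52 mm diameter, 150 mm tall, upright, loose, a bystander. Origin at the centre of its underside.
- jar: Amber jar with a steel lid, 60 mm diameter, 85 mm tall, upright, loose, a bystander. Origin at the centre of its underside.
- wrench: Steel wrench lying on the bench to the right of the upright things, loose, a bystander. Origin under its middle.
- screwdriver: Screwdriver lying on the bench beyond the upright things, loose, a bystander. Origin under its middle.
Mind the look-alikes: they are no part of the job. Leave any blue, pink or purple look-alike of the gun alone.

How it is judged:
By the outcome, as a careful person would: the job done as asked, in the order asked, and still so for the second after the job is handed in, while the arm keeps its last pose, push and grip.
It also fails if it takes over 53 s, if anything falls off the work surface, if the arm or the gripper's body presses on something with over 40 N, if the wrist force passes 120 N, or if a joint passes its speed limit or range.

## Robot

A 6-joint arm with a two-finger parallel gripper is mounted at the origin on the work surface. World frame = base frame: x ahead of the robot, y to its left, z up, the work surface at z = 0. Lengths are in m, angles in rad, forces in N, time in s.
With the tool pointing down it reaches from about 0.4 to 0.825 m from the base axis. Payload 7 kg.
Tool frame: the origin (TCP) lies at the very end of the fingers, on their centre line; the grasp point (between the pads) lies arm.hold_point_z behind it (arm.hold_point_z is the distance from the TCP to the grasp point, in m); z points along the fingers, y is the line along which they close (so a half turn about z gives the same grasp; the last joint's range is limited). The gripper opens to 88 mm and grips with 3 to 60 N. Pads are 19 mm wide; open, the fingers measure 130 mm over their backs; the gripper's body (78 mm by 193 mm) begins 47 mm behind the grasp point.
Start: joints at [-0.876, 0.359, 0.012, 0, -1.224, -0.288], TCP at [0.267, -0.62, 0.191] pointing down, gripper open.
Joint ranges: [-3.07, 3.07], [-1.43, 2.12], [-1.02, 1.25], [-3.03, 1.67], [-3.05, -0], [-3.03, 3.03]. Speed limits (rad/s): [2.39, 2.39, 3.01, 3.14, 3.14, 3.14].

## Interface

Orientations are given as [roll, pitch, yaw] about the fixed x, y, z axes, in that order (R = Rz(yaw) Ry(pitch) Rx(roll)).
In Python, from station import arm gives the robot as it stands.
- The arm moves only by the shell command python3 -m creep 'ROWS' [FORCE]. ROWS is a JSON list of rows, 1 to 20 of them, each of 5 numbers: the finger opening in m, then dx, dy, dz in m, then a turn about the tool's z in rad; each row is the pose to reach, as a shift and turn from the pose commanded when the command began, along the tool's axes at that moment; what a row does not reach only later rows make up. A row lasts 1/12 s, in which the tool goes at most 0.0417 m and 0.125 rad, less where a joint would pass 70% of its speed; a pose out of reach is approached as far as the arm can. The fingers move at their own pace and stop on an object; FORCE is the grip in N (left out, the last holds). Time passes only in rows, so rows that do not move let the fingers close. It prints the time, the measured TCP pose, the force, the opening and the grip force at its end.
- arm.get_state(): the state, without advancing time (a new reading comes with each control period).
- arm.grab_frame(name): name is "scene" or "side" or "wrist"; returns the picture (480x640x3 uint8, red, green, blue); there is no depth.
- arm.camera_params(name): a dict with "fx", "fy", "cx", "cy" (pixels), "D" ([k1, k2, p1, p2, k3] as OpenCV has them; the pictures are not rectified), "T" (4x4, takes a point from camera to world coordinates); the wrist camera has in their place "hand_eye" (4x4, takes a point from camera to tool coordinates, whose origin is the TCP and whose axes are the flange's). Camera axes: x right, y down, z forward; pixel columns grow to the right and rows downward; lengths in m; the calibration is good to about 2 mm. A picture is of the moment at which its call begins: read the wrist's pose just before it. camera_params takes no time and is no camera call.
- arm.job_done(): hands the job in; it is judged then, once.
The state is a dict: "t": time; "q": joint angles; "qd": joint speeds; "joint_efforts": joint torques, N m; "eef_pos": TCP position; "ee_rot": TCP orientation; "force": force on the tool from outside, world axes, zero at the start; "moment": the same for the moment, N m; "width": finger opening in m; "gripper_force": force on a finger pad.
Only numpy, scipy, OpenCV 4.12 (cv2) and the standard library are available. Lean on these libraries where they do the work, as an engineer would, in place of code of your own. Each camera call takes 0.05 s, during which the arm holds its last target. There are 200 camera calls.

## Working session

There is one attempt and no reset: what is moved stays moved. The work goes in short steps, Python scripts to look and compute and a shell command to move; the robot and the scene stay as the last step left them, time stands still between calls to the robot, and variables do not carry over. Pictures are saved under pics/ and viewed, at most 10 in all, crops included, and the job is handed in when it is done.

```bash
ls; mkdir -p pics
cat > look.py <<'E'
import sys,cv2
from station import arm
def snap(n,tag):
    s=arm.get_state(); im=arm.grab_frame(n); cv2.imwrite(f"pics/{tag}.png",cv2.cvtColor(im,cv2.COLOR_RGB2BGR)); return s,im
E
python3 - <<'E'
from look import *
import numpy as np
np.set_printoptions(precision=4,suppress=True)
print(arm.hold_point_z,arm.get_state())
for n in("scene","side","wrist"):
    snap(n,n+"0"); p=arm.camera_params(n); print(n,p)
E
```

```text
pics
0.0188 {'t': 0.0, 'q': array([-0.8759,  0.3594,  0.011 , -0.0003, -1.2241, -0.2881]), 'qd': array([-0.0012,  0.0002, -0.0004,  0.0005, -0.0014,  0.0017]), 'joint_efforts': array([  0.0014, -58.2715,  29.3061,   6.9973,   0.0067,  -0.0002]), 'eef_pos': array([ 0.2668, -0.6194,  0.19  ]), 'ee_rot': array([ 3.1399, -0.0002, -2.7349]), 'force': array([ 0.1319, -0.2545,  0.2239]), 'moment': array([-0.0077,  0.0672, -0.0023]), 'gripper_force': 0.0, 'width': 0.08732753228589354}
scene {'fx': 618.4526943102031, 'fy': 618.4526943102031, 'cx': 318.3185611239399, 'cy': 228.14101249192188, 'D': array([-0.198,  0.   ,  0.   ,  0.   ,  0.   ]), 'T': array([[-0.6487,  0.4126, -0.6395,  1.3087],
       [ 0.761 ,  0.3579, -0.541 ,  0.5056],
       [ 0.0057, -0.8376, -0.5462,  0.7219],
       [ 0.    ,  0.    ,  0.    ,  1.    ]])}
side {'fx': 486.53468335376414, 'fy': 486.53468335376414, 'cx': 332.4216848709503, 'cy': 226.20135360138067, 'D': array([-0.0355,  0.    ,  0.    ,  0.    ,  0.    ]), 'T': array([[ 0.9417, -0.2083,  0.2641,  0.3907],
       [-0.3358, -0.6274,  0.7026, -0.5508],
       [ 0.0194, -0.7503, -0.6608,  0.557 ],
       [ 0.    ,  0.    ,  0.    ,  1.    ]])}
wrist {'fx': 375.1057988909587, 'fy': 375.1057988909587, 'cx': 325.2003755096842, 'cy': 239.77099521469546, 'D': array([0.0084, 0.    , 0.    , 0.    , 0.    ]), 'hand_eye': array([[ 0.0011, -0.9625, -0.2713,  0.0718],
       [ 1.    ,  0.001 ,  0.0005, -0.0012],
       [-0.0002, -0.2713,  0.9625, -0.1928],
       [ 0.    ,  0.    ,  0.    ,  1.    ]])}
```

View pics/scene0.png

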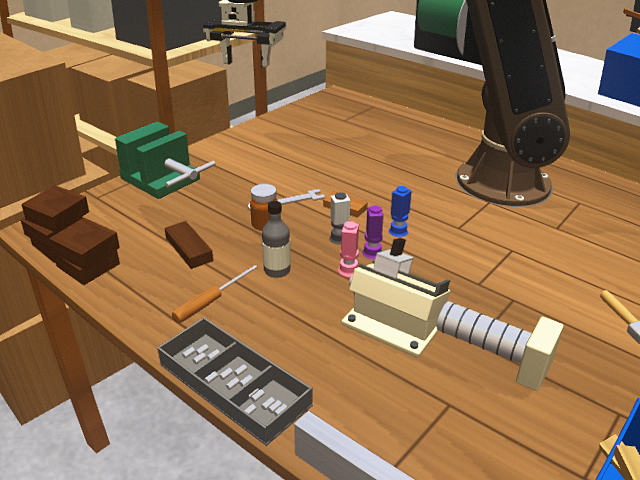

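View pics/side0.png

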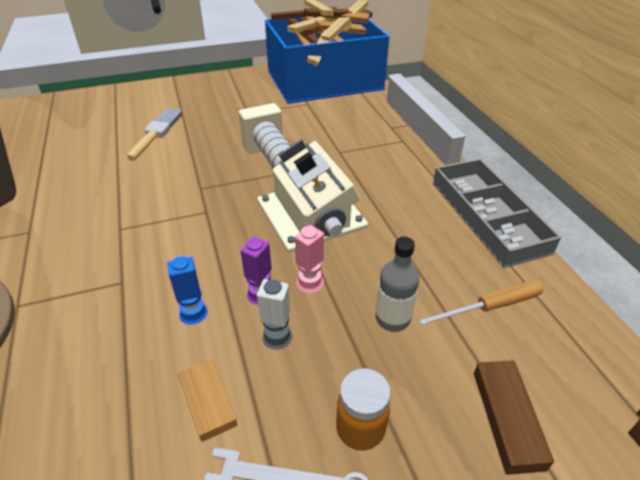

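Scene: the white gun is at (340,215), with purple (374,232), pink (349,248) and blue (400,212) look-alikes around it. The guard tab is at (398,247). Side: gun at (275,312), tab at (305,163), housing yawed. I'll enlarge both for exact pixels.

Run:
```python
import cv2,numpy as np
a=cv2.imread("pics/scene0.png");b=cv2.imread("pics/side0.png")
def c(im,x,y,w,h,s):
    o=cv2.resize(im[y:y+h,x:x+w],None,fx=s,fy=s,interpolation=cv2.INTER_CUBIC)
    for k in range(0,w,20): cv2.putText(o,str(x+k),(k*s,8),0,.3,(0,0,255));cv2.line(o,(k*s,0),(k*s,h*s),(0,0,255) if k==0 else (0,160,0),1)
    for k in range(0,h,20): cv2.putText(o,str(y+k),(0,k*s+8),0,.3,(0,0,255));cv2.line(o,(0,k*s),(w*s,k*s),(0,160,0),1)
    return o
cv2.imwrite("pics/z0.png",np.hstack([c(a,320,180,130,180,3),c(b,240,130,130,180,3)]))
cv2.imwrite("pics/z0.png",np.hstack([c(a,325,185,130,145,3),c(b,240,130,130,145,3)]))
cv2.imwrite("pics/z1.png",np.hstack([c(a,325,185,50,90,6),c(b,240,265,80,90,6)]))
```

```text
(no output)
```

View pics/z0.png

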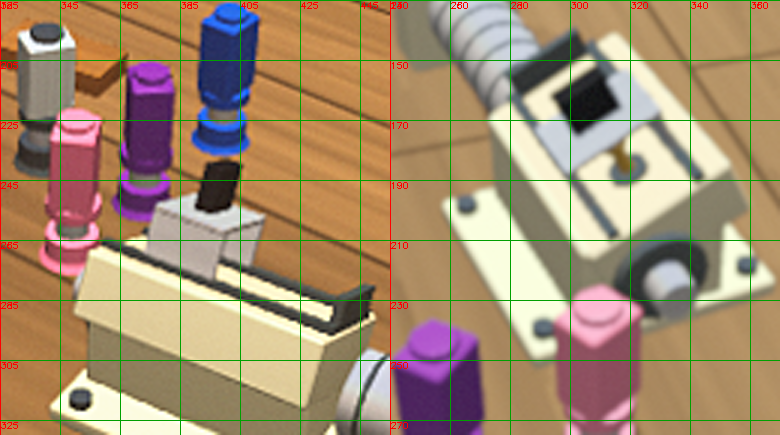

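View pics/z1.png

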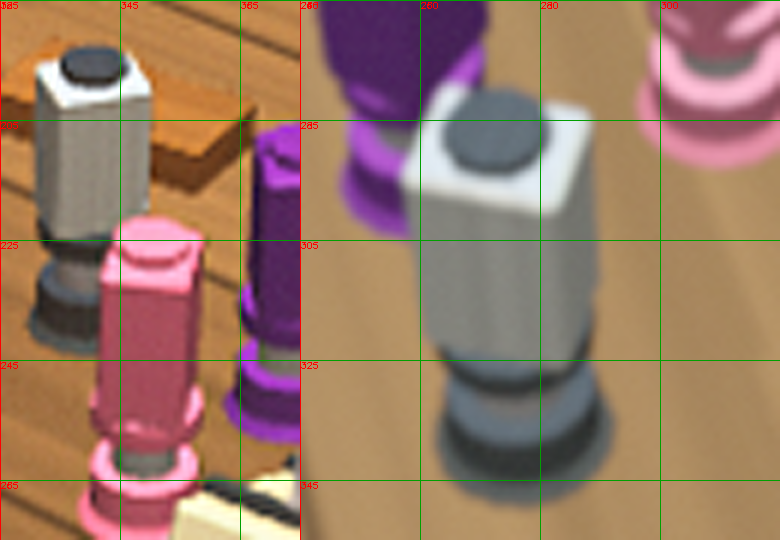

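Crops: gun cap top at scene (340.4,194.6) and side (272.5,286). Tab outer end at about scene (401,240) and side (307,160). Housing face corners are clearly visible. Next I fit the housing pose and triangulate the gun and tab.

```bash
cat > geo.py <<'E'
import numpy as np,cv2
from scipy.optimize import least_squares
from scipy.spatial.transform import Rotation as Ro
from station import arm
np.set_printoptions(precision=4,suppress=True)
C={n:arm.camera_params(n) for n in("scene","side","wrist")}
def T_of(n,s=None):
    if n!="wrist": return C[n]["T"]
    T=np.eye(4);T[:3,:3]=Ro.from_euler("xyz",s["ee_rot"]).as_matrix();T[:3,3]=s["eef_pos"];return T@C[n]["hand_eye"]
def proj(n,P,s=None):
    c=C[n];V=np.linalg.inv(T_of(n,s));K=np.array([[c["fx"],0,c["cx"]],[0,c["fy"],c["cy"]],[0,0,1]])
    return cv2.projectPoints(np.atleast_2d(np.asarray(P,float)),cv2.Rodrigues(V[:3,:3])[0],V[:3,3],K,c["D"])[0][:,0]
def tri(obs):  # obs: list of (cam,(u,v),state)
    f=lambda p:np.concatenate([proj(n,p,s)[0]-uv for n,uv,s in obs])
    r=least_squares(f,[.55,-.1,.1]);return r.x,r.fun
def H(x,y,yaw):
    T=np.eye(4);T[:3,:3]=Ro.from_euler("z",yaw).as_matrix();T[:3,3]=[x,y,0];return T
ca,sa=np.cos(.42),np.sin(.42)
face=lambda d,y,h:np.array([d*ca-h*sa,y,.085+d*sa+h*ca])  # along slope, y, out of the face
E
python3 - <<'E'
from geo import *
cap,r=tri([("scene",(340.4,194.6),None),("side",(272.5,286),None)]);print("cap",cap,r)
tab,r=tri([("scene",(401,240),None),("side",(307.5,161.5),None)]);print("tab",tab,r)
c=[("side",(307.7,216),face(-.045,-.038,0)),("side",(352.7,186),face(.045,-.038,0)),("side",(314.3,141),face(.045,.108,0)),
("scene",(354.3,266),face(.045,-.038,0)),("scene",(438.3,296),face(.045,.108,0))]
f=lambda p:np.concatenate([proj(n,(H(*p[:3])@np.append(P,1))[:3])[0]-uv for n,uv,P in c])
r=least_squares(f,[.6,0,0]);print("housing",r.x,r.fun.reshape(-1,2))
Hm=H(*r.x);print("tip",(Hm@np.append(face(0,0,.028),1))[:3]," tab in housing",np.linalg.inv(Hm)@np.append(tab,1),"closed tab end",face(0,0,.063))
print("tip px",[proj(n,(Hm@np.append(face(0,0,h),1))[:3]) for n in("side",) for h in(0,.028)])
# gun: corners of barrel top at z=.1
uv=[(257.5,295.5),(282.5,300.3),(288.7,283.3),(263.3,279)]
L=np.array([[-1,-1],[1,-1],[1,1],[-1,1]])
g=lambda p,a,b:np.concatenate([(proj("side",np.c_[(L*[a,b])@[[np.cos(p[2]),np.sin(p[2])],[-np.sin(p[2]),np.cos(p[2])]]+p[:2],np.full(4,.1)])-uv).ravel(),
 (proj("scene",[p[0],p[1],.106])[0]-(340.4,194.6)),(proj("side",[p[0],p[1],.106])[0]-(272.5,286))])
for a,b in((.017,.014),(.014,.017)):
    r=least_squares(g,[*cap[:2],0],args=(a,b));print("gun",r.x,r.cost,r.fun.reshape(-1,2))
E
```

```text
cap [ 0.4639 -0.1518  0.1048] [ 0.079  -0.0365  0.0466  0.0266]
tab [0.5697 0.0551 0.1377] [-3.3579  1.9066 -2.9466 -1.9383]
housing [0.5903 0.0477 0.1496] [[-1.4266  0.9138]
 [ 0.3839 -2.2463]
 [-2.5589 -1.1721]
 [-0.0388  1.4075]
 [-3.5327  0.681 ]]
tip [0.579  0.046  0.1106]  tab in housing [-0.0193  0.0104  0.1377  1.    ] closed tab end [-0.0257  0.      0.1425]
tip px [array([[318.734 , 187.2175]]), array([[312.2708, 176.1152]])]
gun [ 0.4639 -0.1528 -0.5424] 1.4870881456298317 [[-1.2472 -0.0503]
 [ 0.6436 -0.1906]
 [ 0.5331 -0.0844]
 [-0.1135 -0.1531]
 [-0.2961 -0.7265]
 [ 0.1497  0.0134]]
gun [ 0.464  -0.1527 -0.5016] 14.050420864152775 [[ 0.8018  2.5794]
 [-1.7139  0.9293]
 [-1.531  -2.6898]
 [ 2.2624 -1.3036]
 [-0.2844 -0.6973]
 [ 0.1911 -0.0539]]
```

The gun fit is consistent: (0.464,-0.153), height 0.105, yaw -0.54. The housing is near (0.590,0.048), yaw 0.15. Now the neighbours, and the shift to a point above the tab for a wrist look.

```bash
cat >> geo.py <<'E'
def go(x,y,z,ydir=None,s=None):
    "tool-axis shift to TCP (x,y,z); turn so that tool y lies at angle ydir (mod pi)"
    s=s or arm.get_state();R=Ro.from_euler("xyz",s["ee_rot"]).as_matrix();d=R.T@(np.array([x,y,z])-s["eef_pos"])
    t=None
    if ydir is not None:
        a=np.arctan2(R[1,1],R[0,1]);t=-((ydir-a+np.pi/2)%np.pi-np.pi/2)
    print("shift",d,"turn",t)
E
python3 - <<'E'
from geo import *
for n,a,b in(("pink",(350.5,224),(310,230)),("purple",(374.3,209),(255,241.5)),("blue",(401.7,189),(182,264)),("bottle",(274,206),(404,246)),("jar",(263,190),(365,391))):
    print(n,*tri([("scene",a,None),("side",b,None)]))
go(.545,.05,.25,np.pi/2+.15)
E
```

```text
pink [ 0.5386 -0.0688  0.106 ] [-0.1816  0.0814 -0.1307 -0.0735]
purple [ 0.462  -0.0677  0.105 ] [ 0.8922 -0.499   0.5998  0.3877]
blue [ 0.3624 -0.0746  0.102 ] [-0.7223  0.5022 -0.4404 -0.3285]
bottle [ 0.6276 -0.1746  0.1439] [ 0.6469 -0.1357  0.417   0.1576]
jar [ 0.5239 -0.3091  0.0828] [ 0.5952 -0.107   0.2872  0.1033]
shift [-0.5203  0.505  -0.0592] turn 0.2567175663636301
```

```bash
python3 -m creep '[[0.05,-0.03,0.027,-0.02,0.02],[0.05,-0.06,0.054,-0.04,0.05],[0.05,-0.09,0.082,-0.06,0.1],[0.05,-0.12,0.11,-0.06,0.2],[0.05,-0.15,0.14,-0.06,0.26],[0.05,-0.18,0.17,-0.06,0.26],[0.05,-0.21,0.197,-0.06,0.26],[0.05,-0.24,0.225,-0.06,0.26],[0.05,-0.27,0.253,-0.06,0.26],[0.05,-0.3,0.281,-0.06,0.26],[0.05,-0.33,0.31,-0.06,0.26],[0.05,-0.36,0.338,-0.06,0.26],[0.05,-0.39,0.366,-0.06,0.26],[0.05,-0.42,0.394,-0.06,0.26],[0.05,-0.45,0.422,-0.06,0.26],[0.05,-0.48,0.45,-0.06,0.26],[0.05,-0.51,0.48,-0.06,0.26],[0.05,-0.522,0.506,-0.06,0.26],[0.05,-0.522,0.506,-0.06,0.26],[0.05,-0.522,0.506,-0.06,0.26]]'
python3 - <<'E'
from look import *
import pickle
s,im=snap("wrist","w1");pickle.dump(s,open("w1.pkl","wb"));print(s["eef_pos"],s["ee_rot"],s["q"],s["force"])
E
```

```text
t: 1.82
eef_pos: [0.5461, 0.0531, 0.2503]
ee_rot: [-3.141, -0.001, -2.992]
force: [-0.3, -0.5, 0.8]
width: 0.0499
gripper_force: 0.0
[0.54610839 0.05305421 0.25027725] [-3.14137165e+00 -1.32390108e-03 -2.99175828e+00] [ 4.53804987e-01  1.17185732e-01 -1.72258569e-01 -1.93355013e-04
 -1.28268139e+00 -1.87471173e+00] [-0.31149968 -0.52312006  0.84935246]
```

View pics/w1.png

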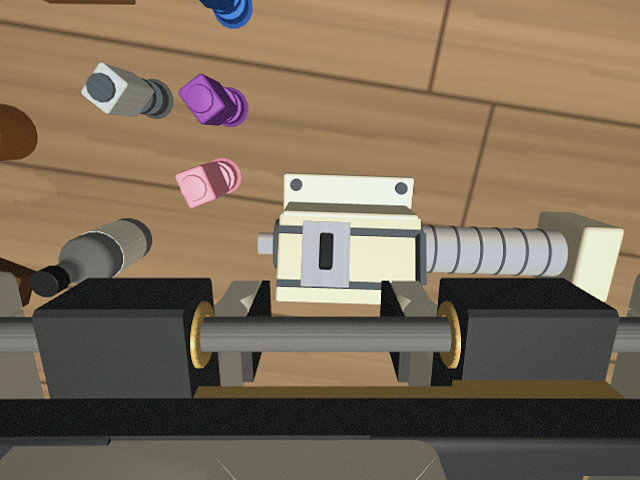

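Wrist view: tab top is at (326,251), hood at (302–350, 222–287), nipple still covered. I place the tab from wrist and scene together, with height as the check.

Run:
```python
from geo import *
import pickle
s=pickle.load(open("w1.pkl","rb"))
for sc in((400.5,239.5),(401.5,241)):
    print(*tri([("wrist",(326,251),s),("scene",sc,None)]))
print(tri([("wrist",(326,251),s),("side",(307.5,162),None)]))
print("gun cap check",tri([("wrist",(100,88),s),("side",(272.5,286),None)]))
go(.5667,.0543,.125,np.pi/2+.15)
```

```text
[0.5682 0.0569 0.1432] [ 0.5886 -0.2098 -1.2204 -0.2603]
[0.5686 0.0574 0.141 ] [ 1.0804 -0.3851 -2.2262 -0.4719]
(array([0.573 , 0.057 , 0.1304]), array([-0.1595,  0.6973, -1.1866,  0.4685]))
gun cap check (array([ 0.4663, -0.1509,  0.1036]), array([ 0.3462, -1.1457,  1.7649, -0.2882]))
shift [-0.021  -0.0006  0.1255] turn -0.0015229106201624099
```

```bash
python3 -m creep '[[0.05,-0.023,0.0,0.03,0],[0.05,-0.023,0.0,0.065,0],[0.05,-0.023,0.0,0.095,0],[0.05,-0.023,0.0,0.115,0],[0.05,-0.023,0.0,0.125,0],[0.05,-0.023,0.0,0.125,0],[0.01,-0.023,0.0,0.125,0],[0.01,-0.023,0.0,0.125,0],[0.01,-0.023,0.0,0.125,0],[0.01,-0.023,0.0,0.125,0],[0.01,-0.023,0.0,0.125,0],[0.01,-0.023,0.0,0.125,0]]' 10
```

```text
t: 2.87
eef_pos: [0.5692, 0.0549, 0.1266]
ee_rot: [3.141, 0.001, -2.995]
force: [-0.1, -0.9, -0.7]
width: 0.0159
gripper_force: 0.0
```

```bash
python3 -m creep '[[0.008,0,0,0,0],[0.008,0,0,0,0],[0.008,0,0,0,0],[0.008,0,0.01,0,0],[0.008,0,0.02,0,0],[0.008,0,0.03,0,0],[0.008,0,0.04,0,0],[0.008,0,0.048,0,0],[0.008,0,0.053,0,0],[0.008,0,0.055,0,0],[0.008,0,0.055,0,0]]' 10
```

```text
t: 3.78
eef_pos: [0.5608, 0.1098, 0.1259]
ee_rot: [-3.142, -0.0, -2.994]
force: [-0.2, -0.3, -0.2]
width: 0.0079
gripper_force: 0.0
```

Run:
```python
from look import *
import pickle,numpy as np
s,im=snap("wrist","w2");pickle.dump(s,open("w2.pkl","wb"))
a=arm.grab_frame("side")[100:260,220:400]; b=arm.grab_frame("scene")[180:340,330:510]
f=lambda i:cv2.resize(i,None,fx=2.2,fy=2.2)
o=np.vstack([np.hstack([f(a),f(b)])]); w=im[150:400,180:576]; w=cv2.resize(w,(o.shape[1],240))
cv2.imwrite("pics/m2.png",cv2.cvtColor(np.vstack([o,w]),cv2.COLOR_RGB2BGR)); print(o.shape)
```

```text
(352, 792, 3)
```

View pics/m2.png

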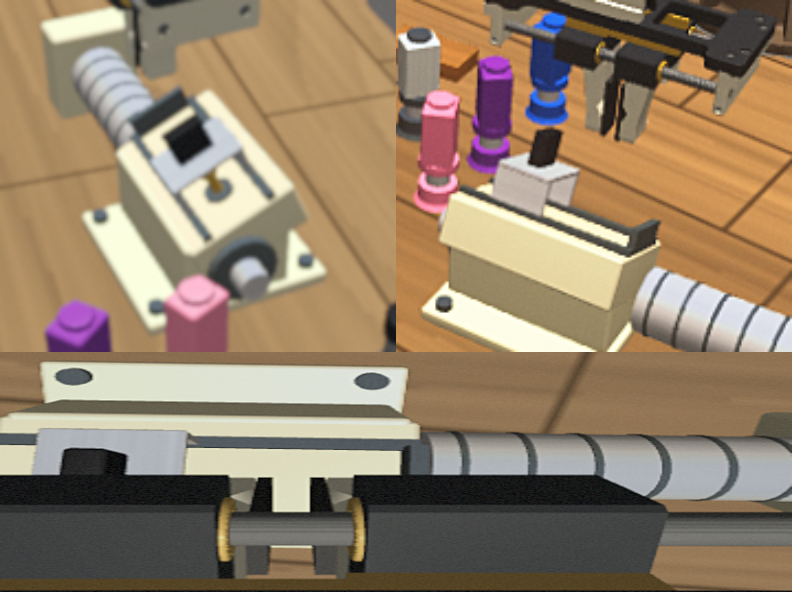

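Run:
```python
from geo import *
import pickle
s=pickle.load(open("w2.pkl","rb"));print(s["eef_pos"],s["width"])
print(proj("scene",s["eef_pos"]),proj("side",s["eef_pos"]),proj("wrist",s["eef_pos"],s))
u=(180+92/2,150+(450-352)*250/240)
s1=pickle.load(open("w1.pkl","rb"));print(u,"w1 w2",tri([("wrist",(326,251),s1),("wrist",u,s)]),"w2 scene",tri([("wrist",u,s),("scene",(330+(548-396)/2.2,180+132/2.2),None)]))
```

```text
[0.5608 0.1098 0.1259] 0.007890122921997778
[[427.265  257.6555]] [[289.6289 148.8109]] [[326.5232 270.1624]]
(226.0, 252.08333333333331) w1 w2 (array([0.5659, 0.0539, 0.1171]), array([ -2.4476, -11.6198,   1.5512,   7.289 ])) w2 scene (array([0.5566, 0.0556, 0.132 ]), array([-0.9272,  0.235 ,  2.8536,  1.4967]))
```

Run:
```python
from geo import *
print(tri([("scene",(429,242),None),("side",(283.6,132),None)]))
print("start TCP",proj("scene",[.2668,-.6194,.19]), "now",arm.get_state()["eef_pos"],arm.get_state()["q"])
import cv2
a=cv2.imread("pics/scene0.png")[0:120,180:320]; 
from look import *
b=cv2.cvtColor(arm.grab_frame("scene"),cv2.COLOR_RGB2BGR)[170:290,360:500]; c=cv2.cvtColor(arm.grab_frame("side"),cv2.COLOR_RGB2BGR)[70:190,220:360]
for im,(x,y) in((a,(180,0)),(b,(360,170)),(c,(220,70))):pass
def mk(im,p,o): im=cv2.resize(im,None,fx=2.8,fy=2.8); cv2.drawMarker(im,(int((p[0]-o[0])*2.8),int((p[1]-o[1])*2.8)),(0,0,255),1,12); return im
cv2.imwrite("pics/m3.png",np.vstack([np.hstack([mk(b,proj("scene",arm.get_state()["eef_pos"])[0],(360,170)),mk(c,proj("side",arm.get_state()["eef_pos"])[0],(220,70))]),np.hstack([mk(a,proj("scene",[.2668,-.6194,.19])[0],(180,0))]*2)])[:600,:800])
```

```text
(array([0.5547, 0.1092, 0.1564]), array([ 1.8474, -1.2377,  1.7113,  1.2667]))
start TCP [[246.9761  77.4955]] now [0.5609 0.1089 0.1259] [ 0.5341  0.2413 -0.3115  0.     -1.0182 -1.9582]
```

View pics/m3.png

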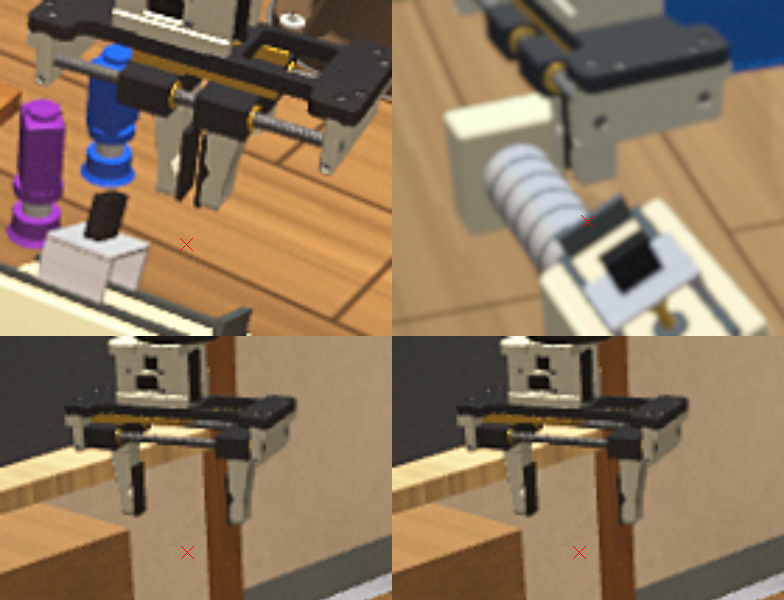

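The overlays show the actual fingertips sitting about 29 mm above the reported TCP (triangulated tip z is 0.156 against 0.126). That is why the fingers closed above the tab. The guard has not moved. I'll allow for the offset: go back, open, descend 29 mm more and grip.

```bash
python3 -m creep '[[0.05,0,-0.02,0,0],[0.05,0,-0.04,0,0],[0.05,0,-0.053,0,0],[0.05,0,-0.053,0,0],[0.05,0,-0.053,0,0],[0.05,0,-0.053,0.01,0],[0.05,0,-0.053,0.018,0],[0.05,0,-0.053,0.024,0],[0.05,0,-0.053,0.029,0],[0.05,0,-0.053,0.029,0],[0.008,0,-0.053,0.029,0],[0.008,0,-0.053,0.029,0],[0.008,0,-0.053,0.029,0],[0.008,0,-0.053,0.029,0],[0.008,0,-0.053,0.029,0],[0.008,0,-0.053,0.029,0],[0.008,0,-0.053,0.029,0],[0.008,0,-0.053,0.029,0]]' 10
```

```text
t: 5.53
eef_pos: [0.5688, 0.0568, 0.0971]
ee_rot: [3.141, 0.0, -2.995]
force: [0.6, 0.8, 2.0]
width: 0.0123
gripper_force: 10.0
```

Gripped: width 12.3 mm matches the tab. Now slide it.

```bash
python3 -m creep '[[0.008,0,0.008,0,0],[0.008,0,0.018,0,0],[0.008,0,0.028,0,0],[0.008,0,0.038,0,0],[0.008,0,0.046,0,0],[0.008,0,0.052,0,0],[0.008,0,0.056,0,0],[0.008,0,0.058,0,0],[0.008,0,0.058,0,0]]'
```

```text
t: 6.28
eef_pos: [0.5619, 0.1162, 0.0972]
ee_rot: [3.141, 0.003, -2.994]
force: [7.1, 1.2, -4.9]
width: 0.0117
gripper_force: 10.0
```

```bash
python3 -m creep '[[0.008,0,0.002,0,0],[0.008,0,0.004,0,0],[0.008,0,0.005,0,0],[0.008,0,0.005,0,0]]'
```

```text
t: 6.62
eef_pos: [0.5614, 0.1208, 0.0972]
ee_rot: [3.141, 0.004, -2.994]
force: [8.4, -0.7, -5.7]
width: 0.0122
gripper_force: 10.0
```

```bash
python3 -m creep '[[0.008,-0.001,0.002,0,0],[0.008,-0.001,0.004,0,0],[0.008,-0.001,0.004,0,0]]'
```

```text
t: 6.87
eef_pos: [0.5611, 0.1214, 0.0971]
ee_rot: [-3.137, 0.001, -2.994]
force: [10.3, -13.2, -2.9]
width: 0.0122
gripper_force: 9.8
```

```bash
python3 -m creep '[[0.008,-0.001,0.002,0,0],[0.008,-0.001,0.004,0,0],[0.008,-0.001,0.004,0,0]]'
```

```text
t: 7.12
eef_pos: [0.5606, 0.1243, 0.0971]
ee_rot: [-3.136, -0.001, -2.994]
force: [8.4, -19.3, -1.2]
width: 0.0179
gripper_force: 9.9
```

```bash
python3 -m creep '[[0.008,0,0.002,0,0],[0.008,0,0.003,0,0],[0.008,0,0.003,0,0]]'
```

```text
t: 7.37
eef_pos: [0.5602, 0.1271, 0.0971]
ee_rot: [-3.136, -0.001, -2.994]
force: [9.5, -18.6, -1.5]
width: 0.0239
gripper_force: 9.9
```

Against the stop: push rises to about 19 N and travel is 65 mm, which fits a start at 10 mm. Release, lift and look at the nipple.

```bash
python3 -m creep '[[0.06,0,-0.006,0,0],[0.06,0,-0.006,0,0],[0.06,0,-0.006,0,0],[0.06,0,-0.006,0,0],[0.06,0,-0.006,-0.02,0],[0.06,0,-0.006,-0.06,0],[0.06,0.01,-0.03,-0.1,0],[0.06,0.03,-0.06,-0.11,0],[0.06,0.04,-0.08,-0.12,0],[0.06,0.04,-0.08,-0.12,0],[0.06,0.04,-0.08,-0.12,0]]'
python3 - <<'E'
from look import *
import pickle,numpy as np
s,w=snap("wrist","w3");pickle.dump(s,open("w3.pkl","wb"))
_,a=snap("side","s3");_,b=snap("scene","c3");print(s["eef_pos"],s["force"])
def g(i,x,y,w,h,k):
    o=cv2.cvtColor(cv2.resize(i[y:y+h,x:x+w],None,fx=k,fy=k,interpolation=cv2.INTER_CUBIC),cv2.COLOR_RGB2BGR)
    for q in range(0,w,20):cv2.putText(o,str(x+q),(q*k,8),0,.3,(0,0,255));cv2.line(o,(q*k,0),(q*k,h*k),(0,160,0))
    for q in range(0,h,20):cv2.putText(o,str(y+q),(0,q*k+8),0,.3,(0,0,255));cv2.line(o,(0,q*k),(w*k,q*k),(0,160,0))
    return o
cv2.imwrite("pics/m4.png",np.hstack([g(w,250,160,130,150,3),g(a,260,110,130,150,3)]))
E
```

```text
t: 8.28
eef_pos: [0.532, 0.0452, 0.2181]
ee_rot: [3.14, 0.002, -2.996]
force: [-0.1, 0.5, -1.2]
width: 0.0599
gripper_force: 0.0
[0.53200465 0.04515826 0.21814251] [-0.10964427  0.45698955 -1.18071383]
```

View pics/m4.png

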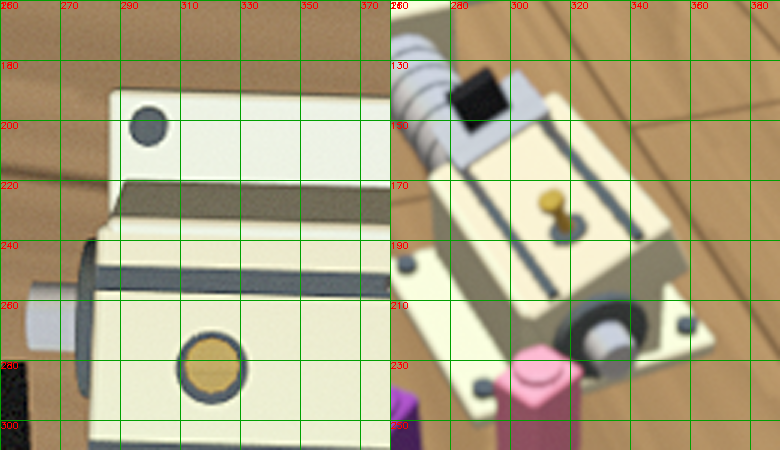

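Wrist: the nipple head is concentric with its base at (320.3,281.3), so the view runs almost along the axis. Side: head at (313.7,177.3), foot at (319,186.7), guard fully up against its end stop.

Run:
```python
from geo import *
import pickle
s=pickle.load(open("w3.pkl","rb"))
tip=tri([("wrist",(320.3,281.3),s),("side",(313.7,177.3),None)]);foot=tri([("wrist",(320.3,282.5),s),("side",(319,186.7),None)])
print("tip",*tip);print("foot",*foot);d=tip[0]-foot[0];print(d,np.linalg.norm(d))
c=[("side",(306.7,215.7),face(-.045,-.038,0),None),("side",(352.3,186),face(.045,-.038,0),None),
("side",(313.7,177.3),face(0,0,.028),None),("wrist",(320.3,281.3),face(0,0,.028),s),
("side",(319,186.7),face(0,0,.0),None),("wrist",(320.3,282.5),face(0,0,.0),s),
("scene",(354.3,266),face(.045,-.038,0),None),("scene",(438.3,296),face(.045,.108,0),None),("side",(314.3,141),face(.045,.108,0),None)]
f=lambda p:np.concatenate([proj(n,(H(*p[:3])@np.append(P,1))[:3],t)[0]-uv for n,uv,P,t in c])
r=least_squares(f,[.6,0,0],loss="soft_l1");print("housing",r.x,f(r.x).reshape(-1,2));print("tip",(H(*r.x)@np.append(face(0,0,.028),1))[:3])
g=tri([("wrist",(320.3,281.3),s)]) if 0 else None
go(.464,-.152,.19,np.pi/2-.54)
```

```text
tip [0.5835 0.048  0.1069] [ 0.0874 -0.5614  0.9224 -0.4808]
foot [0.5932 0.0492 0.0855] [ 0.1113 -0.7193  1.1269 -0.5909]
[-0.0096 -0.0012  0.0213] 0.023443634996340508
housing [0.5925 0.049  0.134 ] [[ 0.153   0.2892]
 [ 1.657  -2.6555]
 [-0.4015 -1.9534]
 [-0.1686 -1.523 ]
 [ 0.7704 -0.1943]
 [ 0.0293 -1.6156]
 [-0.3873  2.0055]
 [-4.361   2.134 ]
 [-0.588  -1.7874]]
tip [0.5812 0.0475 0.1106]
shift [ 0.0962 -0.1859  0.0264] turn 0.687478088242852
```

The tip is at about (0.582,0.0475,0.109) with yaw about 0.135, which fits the given geometry. Now the gun: hover, then descend, with the 29 mm fingertip offset included.

```bash
python3 -m creep '[[0.06,0.016,-0.031,-0.02,0.12],[0.06,0.032,-0.062,-0.02,0.24],[0.06,0.048,-0.093,-0.02,0.36],[0.06,0.064,-0.124,-0.02,0.48],[0.06,0.08,-0.155,-0.02,0.6],[0.06,0.096,-0.186,-0.02,0.687],[0.06,0.096,-0.186,-0.02,0.687],[0.06,0.096,-0.186,-0.02,0.687]]'
python3 -c "
from geo import *
go(.465,-.152,.036,np.pi/2-.54)"
```

```text
t: 9.1
eef_pos: [0.4639, -0.1536, 0.2362]
ee_rot: [-3.141, -0.001, 2.599]
force: [0.4, -0.4, -0.0]
width: 0.06
gripper_force: 0.0
shift [-0.0004  0.002   0.2002] turn -0.0021883033721459277
```

```bash
python3 -m creep '[[0.06,0,0.002,0.04,0],[0.06,0,0.002,0.08,0],[0.06,0,0.002,0.115,0],[0.06,0,0.002,0.14,0],[0.06,0,0.002,0.16,0],[0.06,0,0.002,0.18,0],[0.06,0,0.002,0.193,0],[0.06,0,0.002,0.2,0],[0.06,0,0.002,0.2,0],[0.02,0,0.002,0.2,0],[0.02,0,0.002,0.2,0],[0.02,0,0.002,0.2,0],[0.02,0,0.002,0.2,0],[0.02,0,0.002,0.2,0],[0.02,0,0.002,0.2,0]]' 5
```

```text
t: 10.35
eef_pos: [0.4655, -0.1512, 0.0375]
ee_rot: [3.141, 0.001, 2.601]
force: [0.3, -1.8, 1.7]
width: 0.0282
gripper_force: 5.0
```

Width 28.2 mm means it is on the flats. The tool can only turn about its own axis, so I tilt the gun in a light grip by rolling it over its rim edge on the bench (tool +x, about 37 mm).

```bash
python3 -m creep '[[0.02,0.003,0,0,0],[0.02,0.007,0,0,0],[0.02,0.011,0,0,0],[0.02,0.015,0,-0.001,0],[0.02,0.019,0,-0.001,0],[0.02,0.023,0,-0.001,0],[0.02,0.027,0,-0.001,0],[0.02,0.031,0,-0.001,0],[0.02,0.035,0,0,0],[0.02,0.037,0,0,0],[0.02,0.037,0,0,0]]' 5
python3 - <<'E'
from look import *
import pickle,numpy as np
s,w=snap("wrist","w5");pickle.dump(s,open("w5.pkl","wb"))
_,a=snap("side","s5");_,b=snap("scene","c5");print(s["eef_pos"],s["force"])
def g(i,x,y,w,h,k):
    o=cv2.cvtColor(cv2.resize(i[y:y+h,x:x+w],None,fx=k,fy=k,interpolation=cv2.INTER_CUBIC),cv2.COLOR_RGB2BGR)
    for q in range(0,w,20):cv2.putText(o,str(x+q),(q*k,8),0,.3,(0,0,255));cv2.line(o,(q*k,0),(q*k,h*k),(0,160,0))
    for q in range(0,h,20):cv2.putText(o,str(y+q),(0,q*k+8),0,.3,(0,0,255));cv2.line(o,(0,q*k),(w*k,q*k),(0,160,0))
    return o
cv2.imwrite("pics/m5.png",np.hstack([g(b,310,165,90,100,4),g(a,225,255,100,100,4)]))
E
```

```text
t: 11.27
eef_pos: [0.4327, -0.1318, 0.0367]
ee_rot: [-3.141, -0.001, 2.601]
force: [-0.4, 1.6, -0.1]
width: 0.0278
gripper_force: 5.0
[ 0.43269337 -0.13180348  0.03670033] [-0.41115421  1.59661059 -0.12769089]
```

View pics/m5.png

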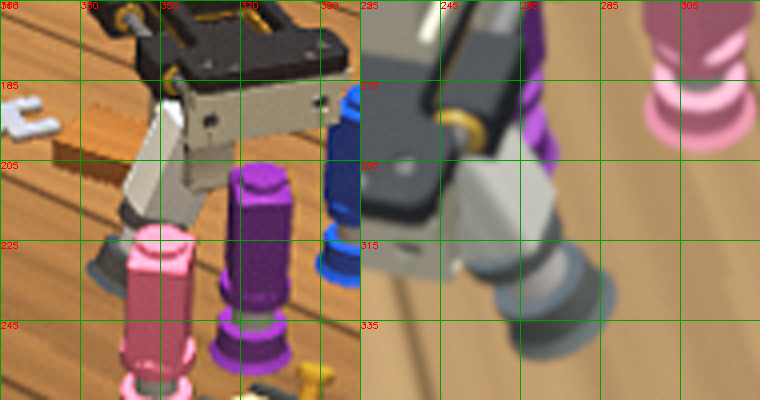

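Both views show the gun pivoted cleanly in the grip, muzzle toward tool -x. Firm up the grip, lift clear of the look-alikes and turn to the nipple's heading. Then I measure the tilt numerically by silhouette fitting.

```bash
python3 -m creep '[[0.02,0,0,0,0],[0.02,0,0,0,0],[0.02,0,0,-0.01,0],[0.02,0,0,-0.03,0],[0.02,0,0,-0.06,0],[0.02,0,0,-0.09,0],[0.02,0,0,-0.12,0],[0.02,0,0,-0.13,-0.1],[0.02,0,0,-0.13,-0.22],[0.02,0,0,-0.13,-0.34],[0.02,0,0,-0.13,-0.46],[0.02,0,0,-0.13,-0.58],[0.02,0,0,-0.13,-0.675],[0.02,0,0,-0.13,-0.675],[0.02,0,0,-0.13,-0.675]]' 45
cat > fit.py <<'E'
import pickle,sys
from geo import *
from look import snap
prof=np.array([[0,.022],[.012,.022],[.014,.022],[.02,.011],[.034,.011],[.035,.018],[.045,.018]])  # z, r (rough)
def cloud():
    P=[]
    for h,r in((0,.022),(.014,.022),(.014,.011),(.035,.011),(.035,.018),(.045,.018)):
        a=np.linspace(0,2*np.pi,40);P.append(np.c_[r*np.cos(a),r*np.sin(a),np.full(40,h)])
    P.append(np.array([[x,y,z] for x in(-.017,.017) for y in(-.014,.014) for z in(.045,.1)]));return P
def mask(n,p,s,tool):
    # gun in tool frame: axis (up barrel) = (sin th,0,-cos th); rim centre at (px,0,pz)
    th,px,pz=p;c,sn=np.cos(th),np.sin(th)
    R=np.array([[c,0,sn],[0,-1,0],[sn,0,-c]])
    m=np.zeros((480,640),np.uint8);P=cloud()
    for grp in((0,1),(2,3),(4,5),(6,)):
        q=np.vstack([P[i] for i in grp])@R.T+[px,0,pz];w=q@tool[:3,:3].T+tool[:3,3]
        cv2.fillConvexPoly(m,cv2.convexHull(np.round(proj(n,w,s)*16).astype(np.int32)),1,shift=4)
    return m
E
python3 - <<'E'
from fit import *
s=arm.get_state();print(s["eef_pos"],s["ee_rot"],s["force"])
for n in("wrist","side","scene"): snap(n,"f_"+n)
pickle.dump(s,open("f.pkl","wb"))
t=np.eye(4);t[:3,:3]=Ro.from_euler("xyz",s["ee_rot"]).as_matrix();t[:3,3]=s["eef_pos"]
# expected: rim centre from grasp point (0,0,-.048), .085 along the axis
th=.42;p=(th,-.085*np.sin(th),-.048+.085*np.cos(th))
ims=[]
for n,h in(("side",None),("scene",None),("wrist",None)):
    im=cv2.imread(f"pics/f_{n}.png");m=mask(n,p,s,t);ys,xs=np.nonzero(m);print(n,xs.min(),xs.max(),ys.min(),ys.max())
    cs,_=cv2.findContours(m,0,2)
    cx,cy=int(xs.mean()),int(ys.mean());x0=min(max(cx-65,0),510);y0=min(max(cy-65,0),350)
    im=cv2.resize(im[y0:y0+130,x0:x0+130],None,fx=3,fy=3)
    for c in cs: cv2.polylines(im,[((c-[x0,y0])*3+1).astype(np.int32)],True,(0,0,255),1)
    sat=0;ims.append(im)
ims.append(np.zeros_like(ims[0]));o=np.vstack([np.hstack(ims[:2]),np.hstack(ims[2:])]);cv2.imwrite("pics/ov.png",cv2.resize(o,(600,600)))
E
```

```text
t: 12.67
eef_pos: [0.433, -0.1322, 0.1664]
ee_rot: [3.141, -0.001, -3.01]
force: [0.3, -0.3, -3.3]
width: 0.0278
gripper_force: 45.0
[ 0.433  -0.1322  0.1664] [ 3.1414 -0.0013 -3.0102] [ 0.278  -0.3414 -3.2705]
side 211 285 189 269
scene 339 372 133 188
wrist 290 364 267 357
```

```bash
cat >> fit.py <<'E'
def low(n,p,s,tool):
    th,px,pz=p;c,sn=np.cos(th),np.sin(th);R=np.array([[c,0,sn],[0,-1,0],[sn,0,-c]])
    w=(np.vstack(cloud()[:4])@R.T+[px,0,pz])@tool[:3,:3].T+tool[:3,3]
    m=np.zeros((480,640),np.uint8);cv2.fillConvexPoly(m,cv2.convexHull(proj(n,w,s).astype(np.int32)),1);return cv2.dilate(m,np.ones((15,15),np.uint8))
def fit(s,tag,cams=("side","scene"),th0=.42):
    t=np.eye(4);t[:3,:3]=Ro.from_euler("xyz",s["ee_rot"]).as_matrix();t[:3,3]=s["eef_pos"]
    p0=np.array([th0,-.085*np.sin(th0),-.048+.085*np.cos(th0)])
    D={}
    for n in cams:
        hsv=cv2.cvtColor(cv2.imread(f"pics/{tag}_{n}.png"),cv2.COLOR_BGR2HSV)
        D[n]=((hsv[...,1]<75).astype(np.uint8),low(n,p0,s,t))
    def cost(p,cs=cams):
        return sum(((mask(n,p,s,t)!=D[n][0])&(D[n][1]>0)).sum()/max(1,(D[n][1]>0).sum()) for n in cs)
    from scipy.optimize import differential_evolution as de
    for cs in [cams]+[(c,) for c in cams]:
        r=de(cost,[(th0-.2,th0+.2),(p0[1]-.015,p0[1]+.015),(p0[2]-.015,p0[2]+.015)],args=(cs,),seed=1,maxiter=25,popsize=10,polish=False,x0=p0)
        print(cs,r.x,r.fun,"start",cost(p0,cs),"grip height on gun",np.hypot(r.x[1],r.x[2]+.048))
E
python3 - <<'E'
from fit import *
s=pickle.load(open("f.pkl","rb"));fit(s,"f",("side","scene","wrist"))
for n in("side","scene","wrist"):
    h=cv2.cvtColor(cv2.imread(f"pics/f_{n}.png"),cv2.COLOR_BGR2HSV)[...,1]
    print(n,{"side":h[255:268:4,215:290:6],"scene":h[165:195:5,335:385:5],"wrist":h[270:360:12,290:365:8]}[n])
E
```

```text
('side', 'scene', 'wrist') [ 0.4387 -0.0384  0.0244] 0.30508156149005655 start 0.4685869338674164 grip height on gun 0.08193294405874905
('side',) [ 0.4994 -0.0391  0.0236] 0.14827995255041518 start 0.19612495057334914 grip height on gun 0.08159599430664033
('scene',) [ 0.4138 -0.0391  0.024 ] 0.06832298136645963 start 0.10559006211180125 grip height on gun 0.08188460394458251
('wrist',) [ 0.4236 -0.0331  0.0147] 0.04864532019704434 start 0.16687192118226601 grip height on gun 0.07088323036885569
side [[112 111 111 111 109 154  45  37  30  18  15  11 112]
 [111 111 111 113 110 157 160  10   9  18  10 105 112]
 [108 114 108 111 110 152 152  20  17   9  57 113 111]
 [107 115 110 110 109 151 156 120  17  56 111 112 113]]
scene [[148 147 126  36  31  28 155 148 149 151]
 [149 148 156  36  35 154 152 151 149 150]
 [152 152  41  29  34 152 147 151 152 152]
 [150 147  49  35  51 146 157 149 152 154]
 [151 150  92  49  15 155 147 150 148 144]
 [150 146 151 148 147 146 151 149 147 153]]
wrist [[ 98 104  98 104  95 100 102  96 102  95]
 [  6   7   8   8   7   7   8   7   8  18]
 [ 23   8   9  15  19  22  13  10   9  24]
 [ 31  41  34  26  32  28  27  32   9 255]
 [ 19  35   9  10   6  22  16   5  10  10]
 [ 12  12  14  18  14  20  10   6  10  12]
 [  7  13  10  12  11  16  12  16  17  11]
 [ 24  11  10  11   9  10   9   9  12 255]]
```

Run:
```python
from fit import *
s=pickle.load(open("f.pkl","rb"))
t=np.eye(4);t[:3,:3]=Ro.from_euler("xyz",s["ee_rot"]).as_matrix();t[:3,3]=s["eef_pos"]
row=[]
for n,x0,y0 in(("side",200,180),("scene",310,110),("wrist",260,230)):
    col=[]
    for p in((.42,-.0384,.0244),None):
        im=cv2.resize(cv2.imread(f"pics/f_{n}.png")[y0:y0+100,x0:x0+100+30*(n=="wrist")*0],None,fx=2.6,fy=2.6,interpolation=cv2.INTER_CUBIC)
        if p:
            th,px,pz=p;c,sn=np.cos(th),np.sin(th);R=np.array([[c,0,sn],[0,-1,0],[sn,0,-c]])
            for q in cloud():
                w=(q@R.T+[px,0,pz])@t[:3,:3].T+t[:3,3];uv=((proj(n,w,s)-[x0,y0]+.5)*2.6).astype(np.int32)
                if len(q)==40: cv2.polylines(im,[uv],True,(0,0,255),1)
                else: [cv2.line(im,tuple(map(int,uv[i])),tuple(map(int,uv[i+1])),(0,255,0),1) for i in(0,2,4,6)]
        col.append(im)
    row.append(np.vstack(col))
cv2.imwrite("pics/ov2.png",np.hstack(row))
```

```text
(no output)
```

View pics/ov2.png

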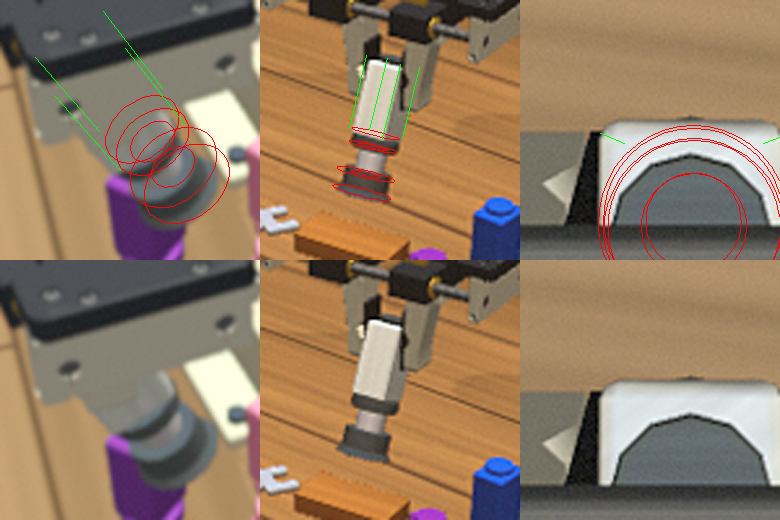

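The overlay shows the rim is tapered, unlike my crude cylinder. I'll refit with a tapered rim and the barrel edges included.

```bash
cat > fit2.py <<'E'
from fit import *
from scipy.optimize import differential_evolution as de
a=np.linspace(0,2*np.pi,40)
ring=lambda h,r:np.c_[r*np.cos(a),r*np.sin(a),np.full(40,h)]
box=lambda z0,z1:np.array([[x,y,z] for x in(-.017,.017) for y in(-.014,.014) for z in(z0,z1)])
def M(n,p,s,t):
    th,px,pz,h0,h1,r1=p;c,sn=np.cos(th),np.sin(th);R=np.array([[c,0,sn],[0,-1,0],[sn,0,-c]]);m=np.zeros((480,640),np.uint8)
    for q in(np.vstack([ring(0,.022),ring(h0,.022)]),np.vstack([ring(h0,.022),ring(h1,r1)]),np.vstack([ring(0,.011),ring(.036,.011)]),np.vstack([ring(.035,.018),ring(.045,.018)]),box(.044,.1),np.vstack([ring(.1,.012),ring(.106,.012)])):
        w=(q@R.T+[px,0,pz])@t[:3,:3].T+t[:3,3];cv2.fillConvexPoly(m,cv2.convexHull(np.round(proj(n,w,s)*16).astype(np.int32)),1,shift=4)
    return m
def run(s,tag,win):
    t=np.eye(4);t[:3,:3]=Ro.from_euler("xyz",s["ee_rot"]).as_matrix();t[:3,3]=s["eef_pos"];D={}
    for n,polys in win.items():
        o=(cv2.cvtColor(cv2.imread(f"pics/{tag}_{n}.png"),cv2.COLOR_BGR2HSV)[...,1]<75).astype(np.uint8);w=np.zeros((480,640),np.uint8)
        cv2.fillPoly(w,[np.array(polys,np.int32)],1);D[n]=(o,w>0)
    cost=lambda p,cs:sum(((M(n,p,s,t)!=D[n][0])&D[n][1]).sum()/(M(n,p,s,t)[D[n][1]].sum()+1) for n in cs)
    b=[(.25,.6),(-.055,-.02),(.01,.04),(.002,.012),(.012,.02),(.011,.022)]
    for cs in(list(D),["side"],["scene"],["scene","wrist"],["scene","side"]):
        r=de(cost,b,args=(cs,),seed=2,maxiter=40,popsize=8,polish=False);print(cs,r.x,round(r.fun,4),[round(cost(r.x,[c]),3) for c in D])
E
python3 - <<'E'
from fit2 import *
s=pickle.load(open("f.pkl","rb"))
run(s,"f",{"side":[(243,222),(262,220),(272,240),(290,245),(290,275),(245,275),(236,232)],"scene":[(330,195),(333,170),(345,140),(363,140),(366,165),(368,195)],"wrist":[(300,265),(350,265),(350,310),(300,310)]})
E
```

```text
['side', 'scene', 'wrist'] [ 0.4136 -0.036   0.0256  0.0021  0.0183  0.0145] 0.2159 [np.float64(0.08), np.float64(0.128), np.float64(0.008)]
['side'] [ 0.418  -0.0345  0.025   0.0028  0.0147  0.0176] 0.0592 [np.float64(0.059), np.float64(0.161), np.float64(0.124)]
['scene'] [ 0.3734 -0.0337  0.0265  0.0028  0.0161  0.0143] 0.1256 [np.float64(0.081), np.float64(0.126), np.float64(0.086)]
['scene', 'wrist'] [ 0.4509 -0.0396  0.0241  0.0021  0.0184  0.0121] 0.133 [np.float64(0.174), np.float64(0.131), np.float64(0.002)]
['scene', 'side'] [ 0.4054 -0.0345  0.0262  0.0025  0.017   0.0127] 0.1994 [np.float64(0.07), np.float64(0.129), np.float64(0.084)]
```

Tilt is 0.41 ± 0.03 rad against 0.42 needed. The rim is at tool (-0.036, 0, +0.026). Move to a standoff on the nipple axis.

```bash
python3 -c "
from geo import *
go(.5266,.040,.1807,np.pi/2+.135)
R=Ro.from_euler('xyz',arm.get_state()['ee_rot']).as_matrix();print('axis inwards in tool',R.T@[.404,.055,-.913])"
```

```text
shift [-0.1152  0.1584 -0.014 ] turn -0.002865797351671695
axis inwards in tool [-0.4082  0.0012  0.9128]
```

```bash
python3 -m creep '[[0.02,-0.01,0.015,-0.014,0],[0.02,-0.03,0.04,-0.02,0],[0.02,-0.05,0.068,-0.02,0],[0.02,-0.07,0.096,-0.02,0],[0.02,-0.09,0.124,-0.02,0],[0.02,-0.105,0.145,-0.018,0],[0.02,-0.113,0.155,-0.015,0],[0.02,-0.115,0.158,-0.014,0],[0.02,-0.115,0.158,-0.014,0],[0.02,-0.115,0.158,-0.014,0]]'
python3 - <<'E'
from fit2 import *
s=arm.get_state();print(s["force"])
for n in("wrist","side","scene"): snap(n,"h_"+n)
pickle.dump(s,open("h.pkl","wb"))
t=np.eye(4);t[:3,:3]=Ro.from_euler("xyz",s["ee_rot"]).as_matrix();t[:3,3]=s["eef_pos"]
rim=t@[-.0355,0,.0256,1];print("rim",rim[:3],"px",proj("side",rim[:3]),proj("scene",rim[:3]))
go(.5525,.0435,.1223,np.pi/2+.135)
# brass pixels in side and scene
for n in("side","scene"):
    h=cv2.cvtColor(cv2.imread(f"pics/h_{n}.png"),cv2.COLOR_BGR2HSV);m=(h[...,0]>15)&(h[...,0]<28)&(h[...,1]>130)
    w=np.zeros_like(m);u,v=proj(n,[.584,.048,.105])[0].astype(int);w[v-15:v+16,u-15:u+16]=1
    y,x=np.nonzero(m&w);print(n,u,v,len(x),x.mean() if len(x) else 0,y.mean() if len(x) else 0)
E
```

```text
t: 13.65
eef_pos: [0.5256, 0.0393, 0.1806]
ee_rot: [-3.141, -0.001, -3.008]
force: [1.3, -0.2, -3.1]
width: 0.028
gripper_force: 45.0
[ 1.2658 -0.1819 -3.0785]
rim [0.5608 0.044  0.155 ] px [[300.8328 154.835 ]] [[395.9766 228.7506]]
shift [-0.027  0.001  0.059] turn -0.0015225088431629619
side 314 177 59 314.89830508474574 179.23728813559322
scene 387 259 146 387.3972602739726 259.9657534246575
```

```bash
python3 -m creep '[[0.02,-0.004,0.001,0.008,0],[0.02,-0.008,0.001,0.018,0],[0.02,-0.012,0.001,0.028,0],[0.02,-0.016,0.001,0.036,0],[0.02,-0.018,0.001,0.04,0],[0.02,-0.0195,0.001,0.043,0],[0.02,-0.0195,0.001,0.043,0]]'
```

```text
t: 14.38
eef_pos: [0.5454, 0.0434, 0.1369]
ee_rot: [-3.141, -0.002, -3.007]
force: [-0.8, -0.4, -3.4]
width: 0.0275
gripper_force: 45.0
```

```bash
python3 -m creep '[[0.02,-0.0008,0,0.0018,0],[0.02,-0.0016,0,0.0037,0],[0.02,-0.0024,0,0.0055,0],[0.02,-0.0024,0,0.0055,0]]'
```

```text
t: 14.72
eef_pos: [0.5478, 0.0439, 0.1323]
ee_rot: [3.141, -0.0, -3.007]
force: [-0.2, -0.0, -3.7]
width: 0.0278
gripper_force: 45.0
```

Run:
```python
from fit2 import *
s=arm.get_state();print(s["force"])
t=np.eye(4);t[:3,:3]=Ro.from_euler("xyz",s["ee_rot"]).as_matrix();t[:3,3]=s["eef_pos"]
rim=(t@[-.0355,0,.0256,1])[:3];n=np.array([-.404,-.055,.913]);d=rim-[.582,.0475,.1095];print("along axis",d@n,"lateral",d-n*(d@n))
```

```text
[-0.184  -0.0327 -3.6676]
along axis -0.0030065628201552813 lateral [-0.0002  0.001  -0.    ]
```

The rim has passed the tip by about 3 mm with no contact, so it is centred. Continue in small steps.

```bash
python3 -m creep '[[0.02,-0.0008,0,0.0018,0],[0.02,-0.0016,0,0.0037,0],[0.02,-0.002,0,0.0046,0],[0.02,-0.002,0,0.0046,0]]'
```

```text
t: 15.05
eef_pos: [0.5497, 0.0441, 0.1276]
ee_rot: [-3.142, -0.0, -3.007]
force: [0.0, 0.4, -3.8]
width: 0.0278
gripper_force: 45.0
```

```bash
python3 -m creep '[[0.02,-0.0004,0,0.0009,0],[0.02,-0.0008,0,0.0018,0],[0.02,-0.0012,0,0.0027,0],[0.02,-0.0012,0,0.0027,0]]'
```

```text
t: 15.38
eef_pos: [0.551, 0.0442, 0.1256]
ee_rot: [-3.141, 0.0, -3.007]
force: [-4.3, 0.1, 2.9]
width: 0.0278
gripper_force: 45.0
```

```bash
python3 -m creep '[[0.02,-0.0004,0,0.0009,0],[0.02,-0.0008,0,0.0018,0],[0.02,-0.0012,0,0.0027,0],[0.02,-0.0012,0,0.0027,0]]'
```

```text
t: 15.72
eef_pos: [0.5522, 0.0444, 0.123]
ee_rot: [-3.141, 0.0, -3.007]
force: [-4.6, 0.7, 6.0]
width: 0.0277
gripper_force: 45.0
```

Contact is nearly purely axial (about 10 N along the axis, lateral under 1 N). Press on through the snap.

```bash
python3 -m creep '[[0.02,-0.0004,0,0.0009,0],[0.02,-0.0008,0,0.0018,0],[0.02,-0.0008,0,0.0018,0]]'
```

```text
t: 15.97
eef_pos: [0.5531, 0.0445, 0.1209]
ee_rot: [-3.142, 0.0, -3.007]
force: [-3.6, -0.6, 2.7]
width: 0.0277
gripper_force: 45.0
```

```bash
python3 -m creep '[[0.02,-0.0004,0,0.0009,0],[0.02,-0.0008,0,0.0018,0],[0.02,-0.0008,0,0.0018,0]]'
```

```text
t: 16.22
eef_pos: [0.554, 0.0447, 0.1186]
ee_rot: [-3.142, 0.0, -3.007]
force: [-1.3, -0.2, 0.5]
width: 0.0274
gripper_force: 45.0
```

```bash
python3 -m creep '[[0.02,-0.0004,0,0.0009,0],[0.02,-0.0008,0,0.0018,0],[0.02,-0.0008,0,0.0018,0]]'
```

```text
t: 16.47
eef_pos: [0.5546, 0.0447, 0.1171]
ee_rot: [-3.141, -0.0, -3.007]
force: [-3.3, -0.3, 4.0]
width: 0.028
gripper_force: 45.0
```

Snap passed: axial force went 10.5, then 7, 4 and 8 N, which matches the nipple's spring curve near 9 mm. Hold briefly, check steadiness and the guard, then hand in.

```bash
python3 -m creep '[[0.02,0,0,0.0003,0],[0.02,0,0,0.0003,0],[0.02,0,0,0.0003,0],[0.02,0,0,0.0003,0],[0.02,0,0,0.0003,0],[0.02,0,0,0.0003,0]]'
python3 - <<'E'
from fit2 import *
s,im=snap("scene","e_scene");s,im2=snap("side","e_side")
for a,b,n in(("c3","e_scene","scene"),("s3","e_side","side")):
    A=cv2.imread(f"pics/{a}.png");B=cv2.imread(f"pics/{b}.png")
    p=proj(n,(H(.5925,.049,.134)@np.append(face(.0,.075,.06),1))[:3])[0];u,v=p.astype(int)
    for nm,I in((a,A),(b,B)):
        y,x=np.nonzero(I[v-14:v+15,u-14:u+15].max(2)<60);print(nm,(u,v),len(x),x.mean() if len(x) else 0,y.mean() if len(x) else 0)
print(s["force"],s["t"])
E
```

```text
t: 16.97
eef_pos: [0.5547, 0.0447, 0.1169]
ee_rot: [-3.142, 0.0, -3.007]
force: [-2.8, -0.9, 4.7]
width: 0.0276
gripper_force: 45.0
c3 (np.int64(434), np.int64(252)) 175 12.177142857142858 20.78857142857143
e_scene (np.int64(434), np.int64(252)) 175 12.177142857142858 20.78857142857143
s3 (np.int64(286), np.int64(138)) 216 17.050925925925927 19.037037037037038
e_side (np.int64(286), np.int64(138)) 123 14.959349593495935 4.861788617886178
[-3.9049 -0.308   4.978 ] 17.0167
```

The guard is unmoved in the scene view (the gripper occludes it in the side view) and the force is steady.

```bash
python3 -c "
from station import arm
print(arm.job_done())"
```

```text
the job is handed in; nothing more can be done
None
```

The job is handed in at about 17 s: the guard is open against its stop and the gun is still gripped and pressed on the nipple past the snap, held steady at about 9 N; no verdict came back, and the gun's final tilt and the bystanders were not re-checked in a picture.

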